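Move a parts basket from its draining stand to the ultrasonic bath with a lifting hook

TASK

Take the blue-handled lifting hook off its rest and, with it, lift the wire basket up and off the two arms of the draining stand and lower it gently into the tank of the ultrasonic bath, so that it stands flat on the tank floor. Then free the hook and hang it back on its rest. Keep the gripper off the basket, keep the basket upright, and leave the other things on the worktop alone.

Things in the scene. Friction and masses are not known exactly. Their poses are not given: they have to be found in the camera images.
- hook_grip (a point): Centre of the lifting hook's blue square handle, 16 x 16 mm, 58 mm tall. Axes: z up along the handle, x to the side on which the hook opens, y along the collar. The flat black collar under the handle (24 mm in x, 60 mm in y, 5 mm thick) has its underside 34 mm below this point; it hangs on the rest's rails. Loose, 0.12 kg, 143 mm tall overall.
- hook_trough (a point): Mid floor of the hook's J-shaped trough, which carries the bar: 11 mm along +x from the handle's axis, 105 mm below the handle centre. The trough opens upward, is 17 mm wide inside along x and 28 mm long in y; floor 4 mm thick; its outer lip (+x side, 4 mm thick) stands 10 mm above the floor.
- lift_hook: The whole lifting hook: blue handle, black collar, steel plate (28 mm in y, 5 mm in x, on the handle's axis) down to the J trough. Origin on the handle's axis, 105 mm below the handle centre; axes as hook_grip.
- hook_rest: Fixed steel rest, base 90 x 84 mm. Origin at the underside, x to its back. Two rails along x at y = +-23 mm, tops 92 mm up, 38 mm clear between; crossbar at x = 40 mm, open at the front, where the ends (x = -34 mm) turn up 8 mm. The hook hangs with its collar across both, handle axis at x = -4 to 8 mm, trough to +x; it lifts out and goes back straight from above.
- basket: Loose steel wire basket, 64 (x) by 100 (y) by 34 mm high, 0.1 to 0.2 kg, with fittings fixed in it; origin at the centre of its underside. A rigid bail stands over it: legs at the two y ends (x = 0) and a straight level bar along y, 6 mm thick, its centre line 110 mm above the underside. Both ways round are alike.
- basket_bar (a point): Middle of the bail's bar, on its centre line; axes as the basket's (bar along y). Carried by it, the basket hangs upright and swings freely about it: move slowly and let it settle (up to about 3 s) before lowering it into the tank.
- drain_stand: Fixed stand: grey drip tray 104 (x) by 110 mm; origin at its underside. From posts at x = 45 mm two 7 mm arms run to -x at y = +-36 mm (65 mm clear between). The basket's bar lies in their dips, centre at x = -10 mm, 167 mm up. Black ends at x = -26 mm, 177 mm high: raise the bar 15 to 55 mm (higher, the basket meets the arms), then go 65 mm to -x. The hook goes in under the bar from -x.
- bath: Fixed white ultrasonic bath, 120 (x) by 150 mm (y), rim 76 mm above the worktop, grey control panel at its front (-x). Origin at its underside centre. The open tank in its middle is 92 (x) by 122 mm (y) inside, with the same axes.
- tank_floor (a point): Centre of the tank's floor, 30 mm above the worktop.
- beaker_1: Glass beaker, 54 mm wide, 70 mm tall, bystander; origin at the underside.
- tape_roll: Black tape roll, 56 mm, bystander; origin at the underside.
- fuse_box: Small yellow box, 42 x 62 x 22 mm, bystander; origin at the underside.
- spare_knob: Blue round knob lying on the worktop, 57 mm wide, 51 mm tall, bystander; origin at the underside.
Not all that is in view belongs to the job. What is shaped like the lift_hook but yellow is not meant.

How it is judged:
On the way, in this order (a step that is already met when the one before it is completed fails the run):
1. the basket hangs on the hook, lifted off the arms of the stand (z of basket_bar in the frame of drain_stand above 0.182 m and contact force between basket and drain_stand below 0.1 N and contact force between basket and lift_hook above 0.4 N and distance between basket_bar and hook_trough below 0.022 m), for 0.2 s.
2. the basket stands flat on the tank floor and the hook is off it (horizontal distance between basket and tank_floor below 0.02 m and z of basket in the frame of bath between 0.026 and 0.036 m and angle between basket's own z axis and vertical below 0.1 rad and contact force between basket and lift_hook below 0.05 N and distance between basket_bar and hook_trough above 0.03 m), for 0.2 s.
At the end, for the whole second after the job is handed in: The basket stands flat on the tank floor (centre within 20 mm of the tank centre, underside within 6 mm of the floor, upright within 0.1 rad) and the lifting hook hangs upright (within 0.15 rad) on its rest, its collar lying across both rails, either way round; both at rest, the hook released (horizontal distance between basket and tank_floor below 0.02 m and z of basket in the frame of bath between 0.026 and 0.036 m and angle between basket's own z axis and vertical below 0.1 rad and z of hook_grip in the frame of hook_rest between 0.119 and 0.133 m and y of hook_grip in the frame of hook_rest between -0.015 and 0.015 m and x of hook_grip in the frame of hook_rest between -0.028 and 0.032 m and angle between hook_grip's own z axis and vertical below 0.15 rad and linear speed of each of basket, lift_hook below 0.02 m/s and contact force between the fingers and lift_hook below 0.05 N); the robot touches nothing.
It fails at once if the gripper or arm touches the basket (contact force between any of the fingers, the arm and basket above 0.5 N).
It fails at once if the basket is dropped or flung (faster than 0.8 m/s) (linear speed of basket above 0.8 m/s).
It fails at once if the basket is tipped by more than 0.6 rad (angle between basket's own z axis and vertical above 0.6 rad).
It fails at once if a bystander is moved by more than 30 mm (distance of any of beaker_1, tape_roll, fuse_box, spare_knob from where it was at the start of the episode above 0.03 m).
It also fails if it takes over 72 s, if anything falls off the work surface, if the arm or the gripper's body presses on something with over 40 N, if the wrist force passes 120 N, or if a joint passes its speed limit or range.

ROBOT

A 7-joint arm with a two-finger parallel gripper is mounted at the origin on a cart in front of the work surface, level with it; the furniture and walls round the work are solid. World frame = base frame: x ahead of the robot, y to its left, z up, the work surface at z = 0. Lengths are in m, angles in rad, forces in N, time in s.
With the tool pointing down it reaches from about 0.425 to 0.925 m from the base axis. Payload 6.8 kg.
Tool frame: the origin (TCP) lies midway between the tips of the shut fingers; the grasp point (between the pads) lies 19 mm behind it; z points along the fingers, y is the direction in which the jaws open and shut (so a half turn about z gives the same grasp; the last joint's range is limited). The gripper opens to 85 mm and grips with 20 to 120 N. Pads are 22 mm wide; open, the fingers measure 114 mm over their backs; the gripper's body (76 mm by 85 mm) begins 54 mm behind the grasp point. The pads swing forward as they close: fully open they stand 13 mm farther back than shut.
Start: joints at [1.089, 0.477, 0.022, 1.555, -0.011, 1.109, -0.083], TCP at [0.246, -0.628, 0.231] pointing down, gripper open.
Joint ranges: [-2.96, 2.96], [-0.34, 2.1], [-1.41, 1.46], [0.24, 2.44], [-1.37, 4.51], [0.17, 1.92], [-2.96, 2.96]. Speed limits (rad/s): [2.39, 2.39, 3.14, 3.14, 3.14, 3.14, 3.14].

INTERFACE

Orientations are given as a unit quaternion [w, x, y, z].
In Python, from station import readout, eyes, ticket gives the robot as it stands. The module is installed in compiled form; this text tells all that it offers.
- The arm moves only by the shell command python3 -m crank 'ROWS' [FORCE]. ROWS is JSON, a list of rows, each an object of numbers: "jaw": the opening in per cent of the stroke, from 0 (shut) to 100 (fully open); "x", "y", "z": the shift along the tool's x, y, z in mm; "ax", "ay", "az": the turn, a rotation vector about the tool's x, y, z in degrees. In form: [{"jaw": .., "x": .., "y": .., "z": .., "ax": .., "ay": .., "az": ..}, ...]. A call has 1 to 12 rows; each row shifts and turns the commanded pose from where the row before left it, along the tool's axes as they then stand; what a row does not reach is not made up. A row lasts 1/8 s, in which the tool goes at most 62.5 mm and 10.7 degrees, less where a joint would pass 70% of its speed; a pose out of reach is approached as far as the arm can. A call with a gripper value outside its range is refused whole. The fingers move at their own pace and stop on an object; FORCE is the grip in N (left out, the last holds). Time passes only in rows, so rows that do not move let the fingers close. It gives the time, the measured TCP pose, the force and the opening at its end, in the units of the state.
- readout.get_obs(): the state, without advancing time (a new reading comes with each control period).
- eyes.read_camera(name): name is "scene" or "top" or "wrist"; returns (picture, depth): 480x640x3 uint8, red, green, blue; 480x640 float32, m along the optical axis (not along the pixel's ray), 0 where there is no reading.
- eyes.calibration(name): a dict with "fx", "fy", "cx", "cy" (pixels), "R" (3x3) and "t" (3): a world point X has camera coordinates R X + t. Camera axes: x right, y down, z forward; pixel columns grow to the right and rows downward; lengths in m; the calibration is good to about 2 mm. A picture is of the moment at which its call begins: read the wrist's pose just before it. calibration takes no time and is no camera call; for the wrist camera it gives the pose at the moment of the call.
- ticket.hand_in(): hands the job in, once; it reports no verdict.
The state is a dict: "t": time; "q": joint angles; "joint_vel": joint speeds; "joint_torque": joint torques, N m; "eef_pos": TCP position; "tool_rot": TCP orientation; "contact_force": force on the tool from outside, world axes, zero at the start; "torque": the same for the moment, N m; "gripper_width": opening from 0.0 (shut) to 1.0 (fully open).
Only numpy, scipy, OpenCV 4.12 (cv2) and the standard library are available. Lean on these libraries where they do the work, as an engineer would, in place of code of your own. Each camera call takes 0.05 s, during which the arm holds its last target. There are 200 camera calls.

## Working session

There is one attempt and no reset: what is moved stays moved. The work goes in short steps, Python scripts to look and compute and a shell command to move; the robot and the scene stay as the last step left them, time stands still between calls to the robot, and variables do not carry over. Pictures are saved under pics/ and viewed, about 8 in all and at most 12, crops included, and the job is handed in when it is done.

```bash
mkdir -p pics
cat > h.py <<'E'
import numpy as np, cv2
from station import readout, eyes, ticket
from scipy.spatial.transform import Rotation as Ro
def snap(n,f):
    c=eyes.calibration(n); p,d=eyes.read_camera(n)
    cv2.imwrite(f'pics/{f}.png',p[:,:,::-1]); np.savez(f'pics/{f}.npz',p=p,d=d,**{k:np.array(v) for k,v in c.items()})
def world(f,u,v,z=None):
    a=np.load(f'pics/{f}.npz'); d=a['d']
    r=np.array([(u-a['cx'])/a['fx'],(v-a['cy'])/a['fy'],1.0])
    R,t=a['R'],a['t']; C=-R.T@t; w=R.T@r
    if z is None: return C+w*d[int(v),int(u)]
    return C+w*(z-C[2])/w[2]
def cloud(f):
    a=np.load(f'pics/{f}.npz'); d=a['d']; v,u=np.mgrid[:480,:640]
    c=np.stack([(u-a['cx'])/a['fx']*d,(v-a['cy'])/a['fy']*d,d],-1)
    P=(c-a['t'])@a['R']; P[d==0]=np.nan
    return P,a['p']
def st():
    o=readout.get_obs(); print(o['t'],np.round(o['eef_pos'],4),np.round(Ro.from_quat(np.roll(o['tool_rot'],-1)).as_matrix(),3).tolist(),np.round(o['contact_force'],2),o['gripper_width'])
E
python3 - <<'E'
from h import *
st(); snap('top','top0'); snap('scene','sc0')
for n in('top','scene'):
    c=eyes.calibration(n);R=np.array(c['R']);print(n,c['fx'],R.round(2).tolist(),(-R.T@c['t']).round(3))
E
```

```text
0.0 [ 0.2462 -0.6279  0.2304] [[0.931, 0.365, -0.001], [0.365, -0.931, 0.002], [-0.0, -0.002, -1.0]] [ 0.45  0.27 -0.4 ] 1.0039827490888018
top 529.1281607469451 [[-0.01, -1.0, 0.01], [-1.0, 0.0, -0.03], [0.03, -0.01, -1.0]] [0.571 0.21  0.963]
scene 433.9544809525345 [[0.7, -0.71, -0.0], [-0.3, -0.29, -0.91], [0.65, 0.64, -0.41]] [ 0.073 -0.337  0.482]
```

View pics/top0.png

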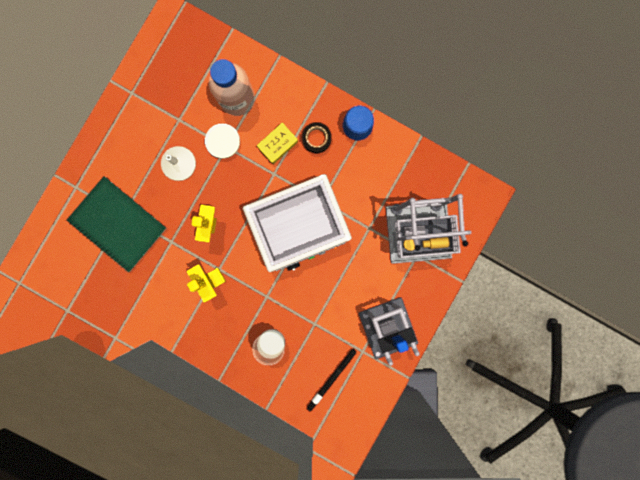

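View pics/sc0.png

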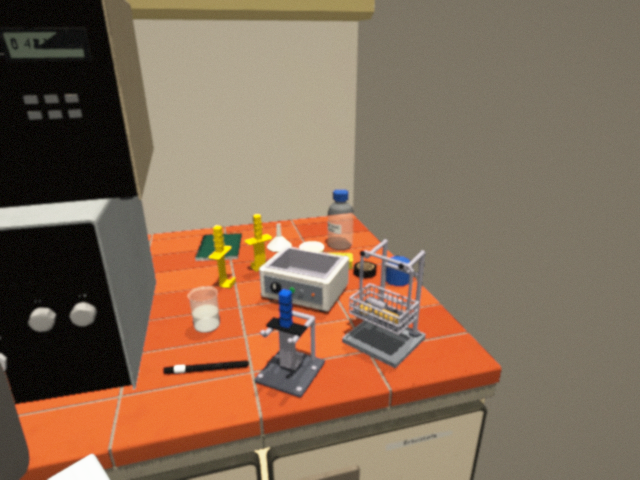

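Top view: the blue hook is at (402,346) in its rest (388,328), the basket on its stand at (425,228), the bath at (297,222). The yellow look-alikes at (204,223) and (205,282) aren't meant; the round knob at (358,123) is a bystander. I'll enlarge a crop to confirm.

Run:
```python
from h import *
a=cv2.imread('pics/top0.png')
A=cv2.resize(a[170:370,340:490],None,fx=4,fy=4,interpolation=cv2.INTER_CUBIC)[:600*2]
A=cv2.resize(a[180:270,370:480],(440,360),interpolation=cv2.INTER_CUBIC)
B=cv2.resize(a[285:375,345:435],(360,360),interpolation=cv2.INTER_CUBIC)
cv2.imwrite('pics/c1.png',np.hstack([A,B]))
P,p=cloud('top0')
# blue handle top
pi=p.astype(int)
m=(pi[...,2]>pi[...,0]+60)
def rect(mask,name):
    q=P[mask]; q=q[~np.isnan(q[:,0])]
    r=cv2.minAreaRect((q[:,:2]*1000).astype(np.float32)); print(name,len(q),np.round(r[0],1),np.round(r[1],1),round(r[2],1),'z',np.percentile(q[:,2],[5,50,95]).round(3))
u=np.zeros_like(m); u[330:365,385:420]=1
rect(m&u,'handle'); 
u[:]=0;u[165:280,230:365]=1
rect(u&(abs(P[...,2]-.076)<.005),'bath rim'); rect(u&(abs(P[...,2]-.03)<.006),'tank floor')
u[:]=0;u[285:375,345:430]=1
for lo,hi in((.003,.03),(.08,.11)): rect(u&(P[...,2]>lo)&(P[...,2]<hi),f'rest {lo}')
u[:]=0;u[180:275,370:480]=1
for lo,hi in((.003,.03),(.155,.2)): rect(u&(P[...,2]>lo)&(P[...,2]<hi),f'stand {lo}')
for z in (.0,.05,.1,.15,.2): print(z,(u&(abs(P[...,2]-z)<.025)).sum())
# scene cloud
S,s=cloud('sc0'); si=s.astype(int)
m=(si[...,2]>si[...,0]+60); v=np.zeros_like(m); v[285:335,270:305]=1; P=S
rect(m&v,'handle scene')
```

```text
handle 122 [415.1  73.4] [48.2 17.5] 48.0 z [0.118 0.155 0.157]
bath rim 2425 [618.5 247.8] [119.6 151.6] 21.7 z [0.072 0.075 0.078]
tank floor 3527 [619.  248.2] [ 90.4 121.3] 21.6 z [0.028 0.03  0.033]
rest 0.003 1603 [428.1  89.2] [150.6 160.2] 89.5 z [0.003 0.008 0.022]
rest 0.08 894 [430.9  86.9] [81.3 60.1] 19.8 z [0.089 0.095 0.1  ]
stand 0.003 1247 [613.2  18. ] [199.6 170.9] 89.8 z [0.003 0.005 0.012]
stand 0.155 753 [613.3  31.6] [79.2 98.2] 4.5 z [0.163 0.169 0.175]
0.0 7110
0.05 1439
0.1 766
0.15 928
0.2 34
handle scene 421 [489.9 159.4] [223.   25.9] 51.3 z [0.04  0.129 0.154]
```

View pics/c1.png

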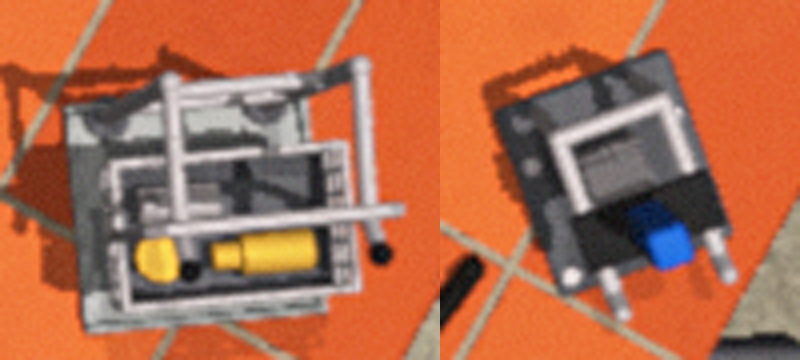

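Crop: the target is the blue square handle with its black collar on the rest, top face at about top-image (403,346). It hangs with the trough under the handle toward the rest's back. The bail bar runs from about (399,238) to (470,232), and the arms' black ends are at (417,248) and (465,243).

Run:
```python
from h import *
P,p=cloud('top0'); pi=p.astype(int)
m=(pi[...,2]>pi[...,0]+60)&(P[...,2]>.148); m[:330]=0;m[365:]=0; m[:,:385]=0
print('handle top',P[m].mean(0),np.ptp(P[m],0),m.sum(), cv2.minAreaRect((P[m][:,:2]*1000).astype(np.float32)))
def L(n,u,v,z): w=world('top0',u,v,z); print(n,w.round(4)); return w
def ang(a,b): return np.degrees(np.arctan2(b[1]-a[1],b[0]-a[0])).round(1)
f=lambda x,y:(370+(x-.5)/4,180+(y-.5)/4)
e1=L('end1',*f(190,268),.175);e2=L('end2',*f(380,252),.175)
p1=L('post1',*f(172,80),.17);p2=L('post2',*f(362,65),.17)
print('arm yaw',ang(e1,p1),ang(e2,p2),'ends yaw+90',ang(e2,e1)-90)
b1=L('bar1',*f(115,232),.17);b2=L('bar2',*f(400,210),.17)
print('bar yaw',ang(b2,b1)-90,np.linalg.norm(b1-b2))
g=lambda x,y:(345+(x-440-.5)/4,285+(y-.5)/4)
k1=L('rail end L',*g(624,312),.098);k2=L('rail end R',*g(730,275),.098)
c1=L('cross L',*g(560,140),.092);c2=L('cross R',*g(668,102),.092)
print('rail yaw',ang(k1,c1),ang(k2,c2),ang(k2,k1)-90,ang(c2,c1)-90)
# cells with z high
for f in('top0','sc0'):
    Q,_=cloud(f);Q=Q[~np.isnan(Q[...,0])]
    for zl,zh in((.2,.35),(.35,.6),(.6,1.)):
        q=Q[(Q[:,2]>zl)&(Q[:,2]<zh)&(Q[:,0]<1.3)&(Q[:,1]<1)]
        if len(q): print(f,zl,len(q),np.percentile(q,[1,50,99],axis=0).round(2).tolist())
# bar points
m=(abs(P[...,2]-.168)<.008); m[:,:380]=0;m[:,480:]=0;m[:180]=0;m[275:]=0
q=P[m]
d=b1-b2;d/=np.linalg.norm(d);n=np.array([d[1],-d[0]])
s=(q[:,:2]-(b1+b2)[:2]/2)@n; t=(q[:,:2]-(b1+b2)[:2]/2)@d[:2]
k=(abs(s)<.006)
print('bar cloud',k.sum(),s[k].mean(),t[k].min(),t[k].max(),np.median(q[k,2]))
```

```text
handle top [0.42576688 0.08516487 0.15458101] [0.01646959 0.01703452 0.00947482] 109 ((425.3044738769531, 84.83592987060547), (14.93346881866455, 15.918051719665527), 17.771013259887695)
end1 [0.5758 0.0636 0.175 ]
end2 [ 0.5814 -0.0076  0.175 ]
post1 [0.6466 0.0687 0.17  ]
post2 [ 0.6519 -0.0031  0.17  ]
arm yaw 4.1 3.6 ends yaw+90 4.5
bar1 [0.5895 0.0907 0.17  ]
bar2 [ 0.5972 -0.0167  0.17  ]
bar yaw 4.099999999999994 0.10763237801290765
rail end L [0.388  0.0943 0.098 ]
rail end R [0.4026 0.051  0.098 ]
cross L [0.457  0.1192 0.092 ]
cross R [0.4722 0.0747 0.092 ]
rail yaw 19.8 18.8 18.700000000000003 18.900000000000006
top0 0.2 27255 [[0.31, -0.22, 0.2], [0.77, 0.12, 0.29], [0.92, 0.65, 0.35]]
top0 0.35 43216 [[0.33, -0.13, 0.35], [0.69, 0.13, 0.44], [0.84, 0.52, 0.59]]
top0 0.6 450 [[0.42, 0.4, 0.6], [0.43, 0.41, 0.61], [0.43, 0.42, 0.61]]
sc0 0.2 58292 [[0.07, -0.29, 0.2], [0.65, 0.24, 0.28], [1.04, 0.76, 0.35]]
sc0 0.35 83178 [[0.19, -0.24, 0.35], [0.69, 0.26, 0.45], [1.04, 0.76, 0.57]]
bar cloud 292 0.0002414358011189978 -0.05608320644412197 0.04187523008548656 0.1687652420308293
```

Run:
```python
from h import *
for f in('top0','sc0'):
    Q,_=cloud(f); d=np.load(f'pics/{f}.npz')['d']
    z=Q[...,2]
    print(f,(d==0).sum())
    for r in range(20,480,40): print(' '.join('  . ' if np.isnan(z[r,c]) else f'{z[r,c]:4.1f}' for c in range(20,640,40)))
for v,u in((350,150),(440,300),(400,60),(380,220),(420,130)): print(u,v,world('top0',u,v).round(2))
for v,u in((200,120),(380,130),(100,130),(10,370),(300,20)): print(u,v,world('sc0',u,v).round(2))
```

```text
top0 1195
 0.3  0.2  0.1  0.0 -0.0 -0.0  0.1  0.2  0.3  0.3  0.4  0.4  0.5  0.5  0.5  0.5
 0.2  0.2  0.1  0.0  0.0  0.1  0.0  0.0  0.1  0.2  0.3  0.3  0.4  0.4  0.5  0.5
 0.2  0.1  0.0  0.0 -0.0  0.1  0.0  0.0 -0.0  0.0  0.1  0.2  0.3  0.4  0.4  0.4
 0.1  0.0  0.0  0.0  0.0  0.0  0.0 -0.0 -0.0 -0.0 -0.0  0.1  0.2  0.2  0.3  0.4
 0.1 -0.0  0.0  0.0 -0.0  0.0  0.0  0.0 -0.0 -0.0 -0.0 -0.0  0.0  0.1  0.2  0.3
 0.0 -0.0  0.0  0.0  0.0 -0.0  0.0  0.0  0.1 -0.0  0.1  0.2 -0.3 -0.1  0.0  0.1
 0.0 -0.0  0.0  0.0 -0.0  0.0  0.0  0.1  0.0  0.0  0.0 -0.0 -0.8 -0.5 -0.3 -0.1
 0.0 -0.0  0.0 -0.0 -0.0 -0.0  0.0  0.0  0.0 -0.0 -0.0 -0.9 -0.9 -0.9 -0.8 -0.4
-0.0  0.3 -0.0 -0.0 -0.0 -0.0  0.0 -0.0  0.0  0.1 -0.0 -0.9 -0.9 -0.9 -0.9 -0.9
 0.4  0.4  0.4  0.3  0.1 -0.0 -0.0  0.0 -0.0 -0.0 -0.8 -0.9 -0.8 -0.9 -0.9 -0.9
 0.5  0.5  0.4  0.4  0.3  0.2  0.1  0.0  0.0  0.0 -0.5 -0.9 -0.9 -0.8 -0.3 -0.3
 0.6  0.6  0.5  0.5  0.4  0.4  0.3  0.1  0.0 -0.2 -0.2 -0.2 -0.9 -0.9 -0.3 -0.3
sc0 1181
 0.5  0.5  0.5  0.5  0.5  0.5  0.5  0.5  0.5  0.5  0.5  0.5  0.5  0.5  0.5  0.5
 0.5  0.5  0.5  0.5  0.4  0.4  0.4  0.4  
[... 388 characters left out ...]
  0.0  0.0  0.1 -0.0  0.2  0.1  0.2  0.2  0.2  0.3
 0.2  0.2  0.2  0.1 -0.0 -0.0 -0.0  0.0 -0.0  0.1  0.1  0.0  0.1  0.2  0.2  0.2
 0.1  0.1  0.1  0.0 -0.0 -0.0 -0.0 -0.0 -0.0  0.0  0.0 -0.0  0.0  0.1  0.1  0.2
 0.0  0.0  0.0 -0.0 -0.0 -0.0  0.0  0.0 -0.0 -0.0 -0.0 -0.0 -0.0  0.0  0.1  0.1
-0.0 -0.0 -0.0 -0.0 -0.0 -0.0 -0.0 -0.0 -0.0 -0.1 -0.1 -0.1 -0.1 -0.0  0.0  0.1
 0.2 -0.0 -0.0 -0.0 -0.1 -0.1 -0.1 -0.1 -0.1 -0.1 -0.2 -0.2 -0.2 -0.1 -0.0  0.0
150 350 [0.4  0.5  0.06]
300 440 [0.25 0.24 0.05]
60 400 [0.43 0.46 0.44]
220 380 [ 0.34  0.39 -0.  ]
130 420 [0.4  0.41 0.41]
120 200 [0.32 0.35 0.26]
130 380 [0.23 0.23 0.02]
130 100 [0.34 0.3  0.41]
370 10 [0.99 0.4  0.56]
20 300 [0.14 0.29 0.18]
```

Measured: the bar middle is at about (0.594, 0.030, 0.167) with stand yaw 4.2°. The handle is at (0.4255, 0.085) and the rest's origin at (0.427, 0.084), yaw 19°. The bath centre is at (0.619, 0.248), yaw 21.7°. Heights and sizes agree with the data given. Moving now.

```bash
python3 -m crank '[{"jaw":100,"x":29,"y":-27},{"jaw":100,"x":29,"y":-27},{"jaw":100,"x":29,"y":-27},{"jaw":100,"x":29,"y":-27},{"jaw":100,"x":29,"y":-27},{"jaw":100,"x":29,"y":-27},{"jaw":100,"x":29,"y":-27},{"jaw":100,"x":29,"y":-27},{"jaw":100,"x":29,"y":-27},{"jaw":100,"x":29,"y":-27},{"jaw":100,"x":29,"y":-27},{"jaw":100,"x":29,"y":-27}]' 80 | tail -c 600
python3 -m crank '[{"jaw":100,"x":10,"y":-34},{"jaw":100,"x":10,"y":-34},{"jaw":100,"x":10,"y":-34},{"jaw":100,"x":10,"y":-34},{"jaw":100,"x":10,"y":-34},{"jaw":100,"x":10,"y":-34},{"jaw":100,"x":10,"y":-34},{"jaw":100,"x":10,"y":-34,"az":2.4},{"jaw":100},{"jaw":100}]' | tail -c 600
python3 -c "
from h import *
st()
snap('wrist','w1')"
```

```text
0.1 [ 0.2463 -0.6279  0.2304] [[0.931, 0.365, -0.001], [0.365, -0.931, 0.001], [-0.0, -0.002, -1.0]] [-0.24  0.06  0.06] 1.0035774971773603schema error: expected keys jaw, x, y, z, ax, ay, az
schema error: expected keys jaw, x, y, z, ax, ay, az
```

View pics/w1.png

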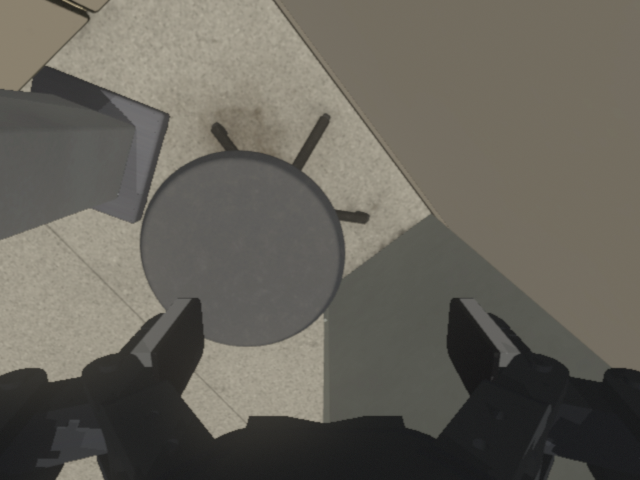

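The arm didn't move: every key must be present. The wrist view shows only floor, stool and wall, so I'll check wall clearance from the depth before moving.

```bash
python3 - <<'E'
from h import *
for v,u in((50,420),(20,600),(200,600),(150,20),(100,150)): print(u,v,world('w1',u,v).round(2))
for v,u in((100,600),(200,620),(60,420),(180,530)): print(u,v,world('top0',u,v).round(2))
E
python3 -m crank '[{"jaw":100,"x":29,"y":-27,"z":0,"ax":0,"ay":0,"az":0},{"jaw":100,"x":29,"y":-27,"z":0,"ax":0,"ay":0,"az":0},{"jaw":100,"x":29,"y":-27,"z":0,"ax":0,"ay":0,"az":0},{"jaw":100,"x":29,"y":-27,"z":0,"ax":0,"ay":0,"az":0}]' 80
```

```text
420 50 [ 0.4  -0.66 -0.01]
600 20 [ 0.38 -0.68  0.21]
600 200 [ 0.33 -0.77  0.13]
20 150 [ 0.07 -0.12 -0.36]
150 100 [ 0.18 -0.1  -0.9 ]
600 100 [ 0.73 -0.08  0.42]
620 200 [ 0.64 -0.23  0.2 ]
420 60 [0.82 0.08 0.28]
530 180 [ 0.69 -0.15  0.07]
t: 0.65
eef_pos: [0.3154, -0.4841, 0.231]
tool_rot: [-0.0, 0.983, 0.186, -0.0]
contact_force: [1.2, -0.3, -0.8]
gripper_width: 1.0
```

```bash
python3 -m crank '[{"jaw":100,"x":29,"y":-27,"z":0,"ax":0,"ay":0,"az":0},{"jaw":100,"x":29,"y":-27,"z":0,"ax":0,"ay":0,"az":0},{"jaw":100,"x":29,"y":-27,"z":0,"ax":0,"ay":0,"az":0},{"jaw":100,"x":29,"y":-27,"z":0,"ax":0,"ay":0,"az":0},{"jaw":100,"x":29,"y":-27,"z":0,"ax":0,"ay":0,"az":0},{"jaw":100,"x":29,"y":-27,"z":0,"ax":0,"ay":0,"az":0},{"jaw":100,"x":29,"y":-27,"z":0,"ax":0,"ay":0,"az":0},{"jaw":100,"x":29,"y":-27,"z":0,"ax":0,"ay":0,"az":0}]'
python3 -m crank '[{"jaw":100,"x":10,"y":-34,"z":0,"ax":0,"ay":0,"az":2.4},{"jaw":100,"x":10,"y":-34,"z":0,"ax":0,"ay":0,"az":0},{"jaw":100,"x":10,"y":-34,"z":0,"ax":0,"ay":0,"az":0},{"jaw":100,"x":10,"y":-34,"z":0,"ax":0,"ay":0,"az":0},{"jaw":100,"x":10,"y":-34,"z":0,"ax":0,"ay":0,"az":0},{"jaw":100,"x":10,"y":-34,"z":0,"ax":0,"ay":0,"az":0},{"jaw":100,"x":0,"y":0,"z":0,"ax":0,"ay":0,"az":0}]'
cat >> h.py <<'E'
def go(x,y,z,yaw):
    "shift in tool axes (mm) and az (deg) to reach world TCP x,y,z and tool-x yaw"
    o=readout.get_obs(); R=Ro.from_quat(np.roll(o['tool_rot'],-1)).as_matrix()
    s=R.T@(np.array([x,y,z])-o['eef_pos'])*1000; cy=np.degrees(np.arctan2(R[1,0],R[0,0]))
    print('t',round(o['t'],2),'pos',o['eef_pos'].round(4),'yaw',cy.round(2),'shift',s.round(1),'az',round(cy-yaw,2),'F',np.round(o['contact_force'],2),'w',round(o['gripper_width'],3),'tilt',np.degrees(np.arccos(-R[2,2])).round(2))
E
python3 -c "
from h import *
go(.4255,.085,.2,19)
snap('wrist','w2'); go(.4255,.085,.2,19)"
```

```text
t: 1.65
eef_pos: [0.4524, -0.1985, 0.2312]
tool_rot: [-0.0, 0.983, 0.186, -0.0]
contact_force: [-0.2, -0.6, 0.3]
gripper_width: 0.999
t: 2.52
eef_pos: [0.4407, 0.0152, 0.2314]
tool_rot: [-0.0, 0.986, 0.168, 0.0]
contact_force: [-0.4, -0.7, -0.0]
gripper_width: 0.997
t 2.52 pos [0.4407 0.0152 0.2314] yaw 19.3 shift [  8.7 -70.8  31.4] az 0.3 F [-0.39 -0.7  -0.01] w 0.997 tilt 0.04
t 2.58 pos [0.4407 0.0134 0.2313] yaw 19.16 shift [  9.1 -72.6  31.2] az 0.16 F [-0.52 -0.85 -0.04] w 1.003 tilt 0.01
```

View pics/w2.png

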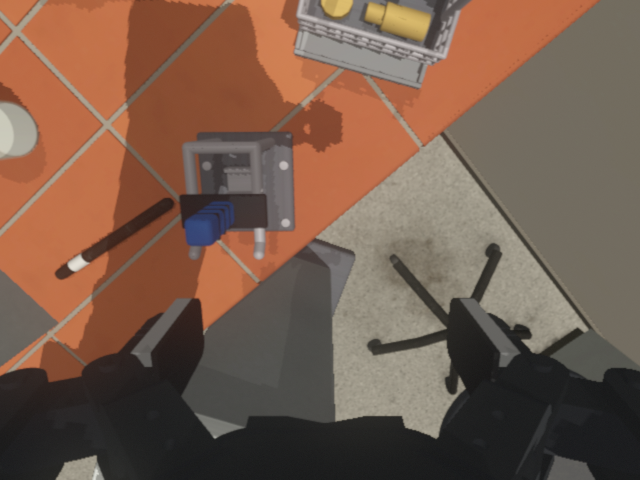

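Wrist view: the handle top is at about (202,232) and the rest is square to the image, which confirms yaw 19°. The rail ends are at (194,253) and (260,253). The trough is at the back, under the handle.

Run:
```python
from h import *
P,p=cloud('w2'); pi=p.astype(int)
m=(pi[...,2]>pi[...,0]+60)&(abs(P[...,2]-.155)<.004); m[:190]=0;m[265:]=0
print('top',P[m].mean(0).round(4),m.sum(),cv2.minAreaRect((P[m][:,:2]*1000).astype(np.float32)))
print(world('w2',202,232,.155),world('w2',194,253,.098),world('w2',260,253,.098),world('w2',187,147,.092),world('w2',265,147,.092))
go(.4255,.085,.108,19)
```

```text
top [0.4281 0.0851 0.1546] 424 ((427.357177734375, 85.14006805419922), (12.557954788208008, 12.904610633850098), 16.344457626342773)
[0.42815254 0.08237126 0.155     ] [0.39118096 0.09555731 0.098     ] [0.40655718 0.05147966 0.098     ] [0.46005153 0.11996849 0.092     ] [0.47736929 0.0703237  0.092     ]
t 2.58 pos [0.4407 0.0134 0.2313] yaw 19.16 shift [  9.2 -72.7 123.2] az 0.16 F [-0.52 -0.85 -0.04] w 1.003 tilt 0.01
```

```bash
python3 -m crank '[{"jaw":100,"x":5.5,"y":-36,"z":0,"ax":0,"ay":0,"az":0},{"jaw":100,"x":5,"y":-36,"z":0,"ax":0,"ay":0,"az":0},{"jaw":100,"x":0,"y":0,"z":20,"ax":0,"ay":0,"az":0},{"jaw":100,"x":0,"y":0,"z":25,"ax":0,"ay":0,"az":0},{"jaw":100,"x":0,"y":0,"z":25,"ax":0,"ay":0,"az":0},{"jaw":100,"x":0,"y":0,"z":25,"ax":0,"ay":0,"az":0},{"jaw":100,"x":0,"y":0,"z":26,"ax":0,"ay":0,"az":0},{"jaw":100,"x":0,"y":0,"z":0,"ax":0,"ay":0,"az":0},{"jaw":100,"x":0,"y":0,"z":0,"ax":0,"ay":0,"az":0}]'
python3 -c "
from h import *
go(.427,.085,.11,19)
snap('wrist','w3')
P,p=cloud('w3'); pi=p.astype(int)
m=(pi[...,2]>pi[...,0]+60)&(abs(P[...,2]-.155)<.004)
v,u=np.nonzero(m);print(u.min(),u.max(),v.min(),v.max(),P[m].mean(0),m.sum())"
```

```text
t: 3.7
eef_pos: [0.428, 0.0836, 0.111]
tool_rot: [0.0, 0.986, 0.165, 0.0]
contact_force: [0.6, 0.6, 0.3]
gripper_width: 0.999
t 3.7 pos [0.428  0.0836 0.111 ] yaw 18.96 shift [-0.5 -1.6  1. ] az -0.04 F [0.59 0.6  0.33] w 0.999 tilt 0.04
321 339 379 400 [0.42465659 0.07997225 0.15466477] 159
```

```bash
python3 -m crank '[{"jaw":0,"x":0,"y":0,"z":0,"ax":0,"ay":0,"az":0},{"jaw":0,"x":0,"y":0,"z":0,"ax":0,"ay":0,"az":0},{"jaw":0,"x":0,"y":0,"z":0,"ax":0,"ay":0,"az":0},{"jaw":0,"x":0,"y":0,"z":0,"ax":0,"ay":0,"az":0},{"jaw":0,"x":0,"y":0,"z":0,"ax":0,"ay":0,"az":0},{"jaw":0,"x":0,"y":0,"z":0,"ax":0,"ay":0,"az":0},{"jaw":0,"x":0,"y":0,"z":0,"ax":0,"ay":0,"az":0},{"jaw":0,"x":0,"y":0,"z":0,"ax":0,"ay":0,"az":0}]' 80
python3 -m crank '[{"jaw":0,"x":0,"y":0,"z":-3,"ax":0,"ay":0,"az":0},{"jaw":0,"x":0,"y":0,"z":-6,"ax":0,"ay":0,"az":0},{"jaw":0,"x":0,"y":0,"z":-12,"ax":0,"ay":0,"az":0},{"jaw":0,"x":0,"y":0,"z":-18,"ax":0,"ay":0,"az":0},{"jaw":0,"x":0,"y":0,"z":-18,"ax":0,"ay":0,"az":0},{"jaw":0,"x":0,"y":0,"z":-18,"ax":0,"ay":0,"az":0},{"jaw":0,"x":0,"y":0,"z":-18,"ax":0,"ay":0,"az":0},{"jaw":0,"x":0,"y":0,"z":-18,"ax":0,"ay":0,"az":0},{"jaw":0,"x":0,"y":0,"z":-13,"ax":0,"ay":0,"az":0},{"jaw":0,"x":0,"y":0,"z":-4,"ax":0,"ay":0,"az":0},{"jaw":0,"x":0,"y":0,"z":0,"ax":0,"ay":0,"az":0},{"jaw":0,"x":0,"y":0,"z":0,"ax":0,"ay":0,"az":0}]'
python3 -c "
from h import *
go(.535,.025,.235,4.2)
snap('scene','s2');snap('top','t2')
a=cv2.imread('pics/s2.png');b=cv2.imread('pics/t2.png')
A=cv2.resize(a[130:370,210:470],(520,480));B=cv2.resize(b[180:370,370:480],(277,480));cv2.imwrite('pics/c2.png',np.hstack([A,B]))"
```

```text
t: 4.75
eef_pos: [0.4275, 0.0841, 0.1105]
tool_rot: [0.0, 0.986, 0.165, 0.0]
contact_force: [-1.0, 0.0, 5.6]
gripper_width: 0.176
t: 6.25
eef_pos: [0.427, 0.0839, 0.2377]
tool_rot: [0.0, 0.986, 0.165, -0.001]
contact_force: [-1.4, -0.1, -1.3]
gripper_width: 0.171
t 6.25 pos [0.427  0.0839 0.2377] yaw 19.02 shift [82.9 90.9  2.6] az 14.82 F [-1.38 -0.06 -1.29] w 0.171 tilt 0.07
```

View pics/c2.png

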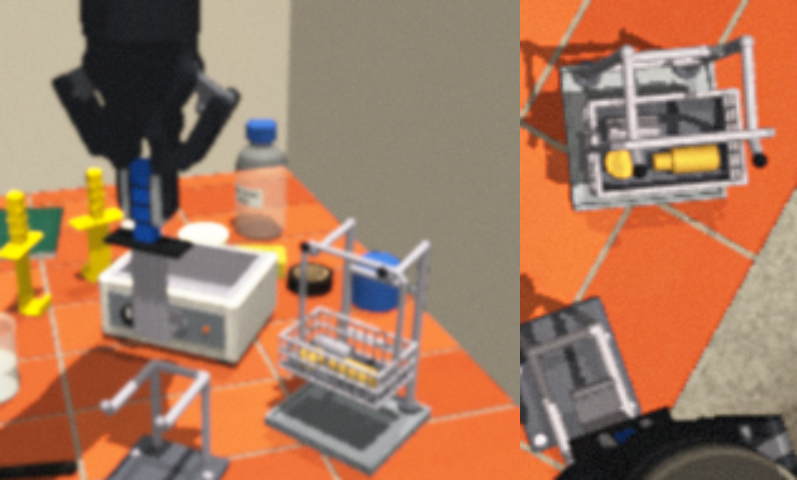

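The hook is held upright in the scene view, clear of the rest, and the basket is unmoved. Next is the pre-entry point, 70 mm before the bar.

```bash
python3 -m crank '[{"jaw":0,"x":8,"y":11,"z":0,"ax":0,"ay":0,"az":0},{"jaw":0,"x":8,"y":11,"z":0,"ax":0,"ay":0,"az":0},{"jaw":0,"x":8,"y":11,"z":0,"ax":0,"ay":0,"az":0},{"jaw":0,"x":8,"y":11,"z":0,"ax":0,"ay":0,"az":0},{"jaw":0,"x":8,"y":11,"z":0,"ax":0,"ay":0,"az":0},{"jaw":0,"x":8,"y":11,"z":0,"ax":0,"ay":0,"az":0},{"jaw":0,"x":8,"y":11,"z":0,"ax":0,"ay":0,"az":0},{"jaw":0,"x":6,"y":8,"z":3,"ax":0,"ay":0,"az":0},{"jaw":0,"x":0,"y":0,"z":0,"ax":0,"ay":0,"az":5},{"jaw":0,"x":0,"y":0,"z":0,"ax":0,"ay":0,"az":5},{"jaw":0,"x":0,"y":0,"z":0,"ax":0,"ay":0,"az":4.8},{"jaw":0,"x":0,"y":0,"z":0,"ax":0,"ay":0,"az":0}]'
python3 -c "
from h import *
go(.583,.029,.234,4.2)
snap('wrist','w4');snap('scene','s4')
go(.583,.029,.234,4.2)"
```

```text
t: 7.85
eef_pos: [0.5138, 0.0239, 0.2351]
tool_rot: [0.0, 0.999, 0.037, -0.0]
contact_force: [0.7, 0.2, -1.3]
gripper_width: 0.177
t 7.85 pos [0.5138 0.0239 0.2351] yaw 4.27 shift [69.4  0.1  1.1] az 0.07 F [ 0.71  0.16 -1.3 ] w 0.177 tilt 0.02
t 7.95 pos [0.5137 0.0239 0.2352] yaw 4.32 shift [69.5  0.2  1.1] az 0.12 F [-0.03  0.2  -1.17] w 0.176 tilt 0.01
```

View pics/w4.png

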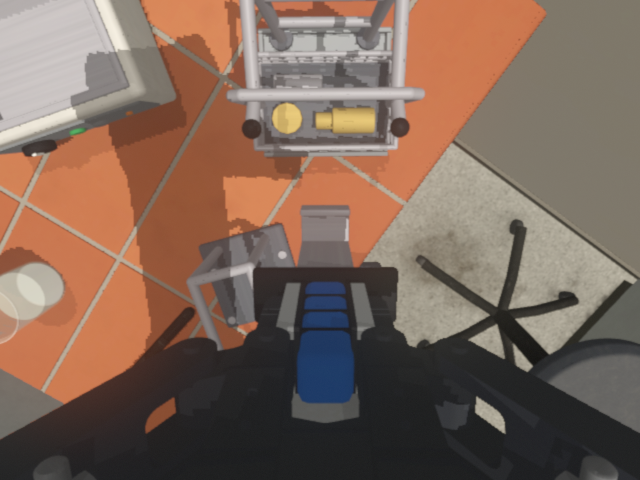

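The wrist view shows the bar level at row 95 (cols 230–422), the arms' black ends at (251,128) and (400,127), and the hook lip at cols 301–350, row about 208. All are centred on col 326, so the hook is laterally aligned.

Run:
```python
from h import *
print('bar',world('w4',326,95,.168),world('w4',326,95)); a=world('w4',250,95,.168);b=world('w4',400,95,.168);print('yaw',np.degrees(np.arctan2(a[1]-b[1],a[0]-b[0]))-90)
for v in range(204,222,2): print(v,world('w4',326,v).round(4))
print('ends',world('w4',251,128,.177),world('w4',400,127,.177))
```

```text
bar [0.59521032 0.02928848 0.168     ] [0.59508291 0.02928545 0.17007   ]
yaw 4.202642225041615
204 [ 5.089e-01  2.240e-02 -5.000e-04]
206 [0.5361 0.0248 0.1453]
208 [0.5362 0.0249 0.1516]
210 [0.5357 0.0248 0.1549]
212 [0.5345 0.0248 0.1546]
214 [0.5334 0.0247 0.1548]
216 [0.53   0.0244 0.1447]
218 [0.5289 0.0243 0.145 ]
220 [0.5277 0.0242 0.1449]
ends [0.5772786  0.06361184 0.177     ] [ 0.58290281 -0.00673164  0.177     ]
```

```bash
python3 -m crank '[{"jaw":0,"x":7,"y":0,"z":0,"ax":0,"ay":0,"az":0},{"jaw":0,"x":7,"y":0,"z":0,"ax":0,"ay":0,"az":0},{"jaw":0,"x":7,"y":0,"z":0,"ax":0,"ay":0,"az":0},{"jaw":0,"x":7,"y":0,"z":0,"ax":0,"ay":0,"az":0},{"jaw":0,"x":7,"y":0,"z":0,"ax":0,"ay":0,"az":0},{"jaw":0,"x":7,"y":0,"z":0,"ax":0,"ay":0,"az":0},{"jaw":0,"x":7,"y":0,"z":0,"ax":0,"ay":0,"az":0},{"jaw":0,"x":7,"y":0,"z":0,"ax":0,"ay":0,"az":0},{"jaw":0,"x":7,"y":0,"z":0,"ax":0,"ay":0,"az":0},{"jaw":0,"x":5,"y":0,"z":0,"ax":0,"ay":0,"az":0},{"jaw":0,"x":3,"y":0,"z":0,"ax":0,"ay":0,"az":0},{"jaw":0,"x":0,"y":0,"z":0,"ax":0,"ay":0,"az":0}]'
python3 -m crank '[{"jaw":0,"x":0,"y":0,"z":-5,"ax":0,"ay":0,"az":0},{"jaw":0,"x":0,"y":0,"z":-5,"ax":0,"ay":0,"az":0},{"jaw":0,"x":0,"y":0,"z":-4,"ax":0,"ay":0,"az":0},{"jaw":0,"x":0,"y":0,"z":-2,"ax":0,"ay":0,"az":0},{"jaw":0,"x":0,"y":0,"z":-2,"ax":0,"ay":0,"az":0},{"jaw":0,"x":0,"y":0,"z":-2,"ax":0,"ay":0,"az":0},{"jaw":0,"x":0,"y":0,"z":-2,"ax":0,"ay":0,"az":0},{"jaw":0,"x":0,"y":0,"z":-2,"ax":0,"ay":0,"az":0},{"jaw":0,"x":0,"y":0,"z":0,"ax":0,"ay":0,"az":0}]'
python3 -c "
from h import *
go(.583,.029,.284,4.2)"
```

```text
t: 9.45
eef_pos: [0.5846, 0.0292, 0.2353]
tool_rot: [-0.0, 0.999, 0.037, -0.0]
contact_force: [-0.1, 0.3, -0.8]
gripper_width: 0.175
t: 10.58
eef_pos: [0.5846, 0.0292, 0.2594]
tool_rot: [0.0, 0.999, 0.037, 0.0]
contact_force: [-0.6, 0.4, -3.2]
gripper_width: 0.174
t 10.57 pos [0.5846 0.0292 0.2594] yaw 4.22 shift [ -1.6   0.  -24.6] az 0.02 F [-0.58  0.42 -3.23] w 0.174 tilt 0.01
```

The load is taken: about 2 N more on the tool. Continuing to lift.

```bash
python3 -m crank '[{"jaw":0,"x":0,"y":0,"z":-3,"ax":0,"ay":0,"az":0},{"jaw":0,"x":0,"y":0,"z":-4,"ax":0,"ay":0,"az":0},{"jaw":0,"x":0,"y":0,"z":-5,"ax":0,"ay":0,"az":0},{"jaw":0,"x":0,"y":0,"z":-5,"ax":0,"ay":0,"az":0},{"jaw":0,"x":0,"y":0,"z":-5,"ax":0,"ay":0,"az":0},{"jaw":0,"x":0,"y":0,"z":-4,"ax":0,"ay":0,"az":0},{"jaw":0,"x":0,"y":0,"z":-2,"ax":0,"ay":0,"az":0},{"jaw":0,"x":0,"y":0,"z":0,"ax":0,"ay":0,"az":0},{"jaw":0,"x":0,"y":0,"z":0,"ax":0,"ay":0,"az":0},{"jaw":0,"x":0,"y":0,"z":0,"ax":0,"ay":0,"az":0}]'
python3 -c "
from h import *
go(.51,.025,.284,4.2)
snap('scene','s5');snap('wrist','w5')
a=cv2.imread('pics/s5.png');b=cv2.imread('pics/w5.png')
cv2.imwrite('pics/c5.png',np.hstack([cv2.resize(a[150:390,300:460],(320,480)),cv2.resize(b[0:480,160:640],(480,480))]))"
```

```text
t: 11.82
eef_pos: [0.5844, 0.0291, 0.2871]
tool_rot: [0.0, 0.999, 0.037, -0.0]
contact_force: [0.1, -0.5, -2.9]
gripper_width: 0.175
t 11.82 pos [0.5844 0.0291 0.2871] yaw 4.21 shift [-74.5  -1.4   3.2] az 0.01 F [ 0.07 -0.47 -2.94] w 0.175 tilt 0.02
```

View pics/c5.png

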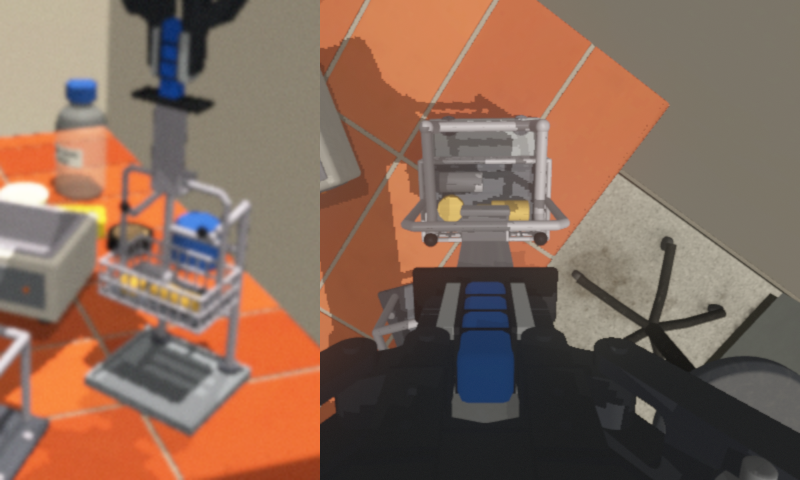

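The basket hangs level on the hook, bar about 33 mm up and clear of the arms. Backing out slowly along -x.

```bash
python3 -m crank '[{"jaw":0,"x":-1,"y":0,"z":0,"ax":0,"ay":0,"az":0},{"jaw":0,"x":-2,"y":0,"z":0,"ax":0,"ay":0,"az":0},{"jaw":0,"x":-3,"y":0,"z":0,"ax":0,"ay":0,"az":0},{"jaw":0,"x":-4,"y":0,"z":0,"ax":0,"ay":0,"az":0},{"jaw":0,"x":-5,"y":0,"z":0,"ax":0,"ay":0,"az":0},{"jaw":0,"x":-5,"y":0,"z":0,"ax":0,"ay":0,"az":0},{"jaw":0,"x":-5,"y":0,"z":0,"ax":0,"ay":0,"az":0},{"jaw":0,"x":-5,"y":0,"z":0,"ax":0,"ay":0,"az":0},{"jaw":0,"x":-5,"y":0,"z":0,"ax":0,"ay":0,"az":0},{"jaw":0,"x":-5,"y":0,"z":0,"ax":0,"ay":0,"az":0},{"jaw":0,"x":-5,"y":0,"z":0,"ax":0,"ay":0,"az":0},{"jaw":0,"x":-5,"y":0,"z":0,"ax":0,"ay":0,"az":0}]'
python3 -m crank '[{"jaw":0,"x":-5,"y":0,"z":0,"ax":0,"ay":0,"az":0},{"jaw":0,"x":-5,"y":0,"z":0,"ax":0,"ay":0,"az":0},{"jaw":0,"x":-5,"y":0,"z":0,"ax":0,"ay":0,"az":0},{"jaw":0,"x":-4,"y":0,"z":0,"ax":0,"ay":0,"az":0},{"jaw":0,"x":-3,"y":0,"z":-2,"ax":0,"ay":0,"az":0},{"jaw":0,"x":-2,"y":0,"z":-4,"ax":0,"ay":0,"az":0},{"jaw":0,"x":-1,"y":0,"z":-6,"ax":0,"ay":0,"az":0},{"jaw":0,"x":0,"y":0,"z":-7,"ax":0,"ay":0,"az":0},{"jaw":0,"x":0,"y":0,"z":-7,"ax":0,"ay":0,"az":0},{"jaw":0,"x":0,"y":0,"z":-7,"ax":0,"ay":0,"az":0},{"jaw":0,"x":0,"y":0,"z":-5,"ax":0,"ay":0,"az":0},{"jaw":0,"x":0,"y":0,"z":-2,"ax":0,"ay":0,"az":0}]'
python3 -c "
from h import *
go(.6096,.2443,.327,21.7)"
```

```text
t: 13.42
eef_pos: [0.5343, 0.0255, 0.2873]
tool_rot: [0.0, 0.999, 0.037, 0.0]
contact_force: [-0.3, 0.2, -3.0]
gripper_width: 0.176
t: 14.92
eef_pos: [0.5098, 0.0237, 0.3277]
tool_rot: [-0.0, 0.999, 0.037, 0.0]
contact_force: [1.0, 0.4, -1.7]
gripper_width: 0.17
t 14.93 pos [0.5098 0.0237 0.3277] yaw 4.21 shift [ 115.7 -212.7    0.7] az -17.49 F [ 0.95  0.36 -1.73] w 0.17 tilt 0.02
```

```bash
python3 -m crank '[{"jaw":0,"x":1,"y":-2,"z":0,"ax":0,"ay":0,"az":0},{"jaw":0,"x":2,"y":-4,"z":0,"ax":0,"ay":0,"az":0},{"jaw":0,"x":4,"y":-7,"z":0,"ax":0,"ay":0,"az":0},{"jaw":0,"x":5,"y":-9,"z":0,"ax":0,"ay":0,"az":0},{"jaw":0,"x":6,"y":-11,"z":0,"ax":0,"ay":0,"az":0},{"jaw":0,"x":6,"y":-11,"z":0,"ax":0,"ay":0,"az":0},{"jaw":0,"x":6,"y":-11,"z":0,"ax":0,"ay":0,"az":0},{"jaw":0,"x":6,"y":-11,"z":0,"ax":0,"ay":0,"az":0},{"jaw":0,"x":6,"y":-11,"z":0,"ax":0,"ay":0,"az":0},{"jaw":0,"x":6,"y":-11,"z":0,"ax":0,"ay":0,"az":0},{"jaw":0,"x":6,"y":-11,"z":0,"ax":0,"ay":0,"az":0},{"jaw":0,"x":6,"y":-11,"z":0,"ax":0,"ay":0,"az":0}]'
python3 -m crank '[{"jaw":0,"x":6,"y":-11,"z":0,"ax":0,"ay":0,"az":0},{"jaw":0,"x":6,"y":-11,"z":0,"ax":0,"ay":0,"az":0},{"jaw":0,"x":6,"y":-11,"z":0,"ax":0,"ay":0,"az":0},{"jaw":0,"x":6,"y":-11,"z":0,"ax":0,"ay":0,"az":0},{"jaw":0,"x":6,"y":-11,"z":0,"ax":0,"ay":0,"az":0},{"jaw":0,"x":6,"y":-11,"z":0,"ax":0,"ay":0,"az":0},{"jaw":0,"x":6,"y":-11,"z":0,"ax":0,"ay":0,"az":0},{"jaw":0,"x":5,"y":-9,"z":0,"ax":0,"ay":0,"az":0},{"jaw":0,"x":4,"y":-8,"z":0,"ax":0,"ay":0,"az":0},{"jaw":0,"x":3,"y":-6,"z":0,"ax":0,"ay":0,"az":0},{"jaw":0,"x":2,"y":-3,"z":0,"ax":0,"ay":0,"az":0},{"jaw":0,"x":0,"y":0,"z":0,"ax":0,"ay":0,"az":0}]'
python3 -m crank '[{"jaw":0,"x":0,"y":0,"z":0,"ax":0,"ay":0,"az":-1},{"jaw":0,"x":0,"y":0,"z":0,"ax":0,"ay":0,"az":-2},{"jaw":0,"x":0,"y":0,"z":0,"ax":0,"ay":0,"az":-3},{"jaw":0,"x":0,"y":0,"z":0,"ax":0,"ay":0,"az":-3},{"jaw":0,"x":0,"y":0,"z":0,"ax":0,"ay":0,"az":-3},{"jaw":0,"x":0,"y":0,"z":0,"ax":0,"ay":0,"az":-3},{"jaw":0,"x":0,"y":0,"z":0,"ax":0,"ay":0,"az":-1.5},{"jaw":0,"x":0,"y":0,"z":0,"ax":0,"ay":0,"az":-1},{"jaw":0,"x":0,"y":0,"z":0,"ax":0,"ay":0,"az":0},{"jaw":0,"x":0,"y":0,"z":0,"ax":0,"ay":0,"az":0},{"jaw":0,"x":0,"y":0,"z":0,"ax":0,"ay":0,"az":0},{"jaw":0,"x":0,"y":0,"z":0,"ax":0,"ay":0,"az":0}]'
python3 -c "
from h import *
go(.6096,.2443,.327,21.7)"
```

```text
t: 16.42
eef_pos: [0.5619, 0.1385, 0.3273]
tool_rot: [-0.0, 0.999, 0.037, 0.0]
contact_force: [0.6, -0.3, -2.5]
gripper_width: 0.175
t: 17.92
eef_pos: [0.6098, 0.2447, 0.3273]
tool_rot: [0.0, 0.999, 0.037, -0.0]
contact_force: [0.3, -1.4, -2.0]
gripper_width: 0.176
t: 19.42
eef_pos: [0.6097, 0.2446, 0.3273]
tool_rot: [0.0, 0.982, 0.188, -0.0]
contact_force: [0.1, 0.7, -2.4]
gripper_width: 0.175
t 19.43 pos [0.6097 0.2446 0.3273] yaw 21.71 shift [-0.3  0.3  0.3] az 0.01 F [ 0.05  0.68 -2.36] w 0.175 tilt 0.0
```

Let it settle, then check the basket over the tank.

```bash
python3 -m crank '[{"jaw":0,"x":0,"y":0,"z":0,"ax":0,"ay":0,"az":0},{"jaw":0,"x":0,"y":0,"z":0,"ax":0,"ay":0,"az":0},{"jaw":0,"x":0,"y":0,"z":0,"ax":0,"ay":0,"az":0},{"jaw":0,"x":0,"y":0,"z":0,"ax":0,"ay":0,"az":0},{"jaw":0,"x":0,"y":0,"z":0,"ax":0,"ay":0,"az":0},{"jaw":0,"x":0,"y":0,"z":0,"ax":0,"ay":0,"az":0},{"jaw":0,"x":0,"y":0,"z":0,"ax":0,"ay":0,"az":0},{"jaw":0,"x":0,"y":0,"z":0,"ax":0,"ay":0,"az":0},{"jaw":0,"x":0,"y":0,"z":0,"ax":0,"ay":0,"az":0},{"jaw":0,"x":0,"y":0,"z":0,"ax":0,"ay":0,"az":0},{"jaw":0,"x":0,"y":0,"z":0,"ax":0,"ay":0,"az":0},{"jaw":0,"x":0,"y":0,"z":0,"ax":0,"ay":0,"az":0}]'
python3 -c "
from h import *
snap('wrist','w6');snap('scene','s6')
a=cv2.imread('pics/s6.png');b=cv2.imread('pics/w6.png')
cv2.imwrite('pics/c6.png',np.hstack([cv2.resize(a[100:340,230:390],(320,480)),b[:,80:560]]))"
```

```text
t: 20.92
eef_pos: [0.6097, 0.2446, 0.3273]
tool_rot: [0.0, 0.982, 0.188, -0.0]
contact_force: [-0.0, 0.3, -2.5]
gripper_width: 0.176
```

View pics/c6.png

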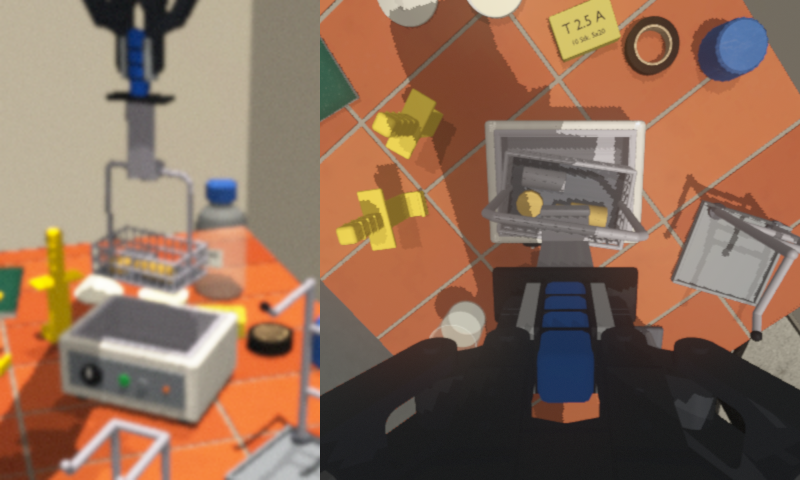

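The basket lags the hook in yaw: the bar is slanted about 9° in the wrist view, from (485,213) to (642,237) in the crop. I'll measure it and correct slowly.

```bash
cat >> h.py <<'E'
def bar(f,u1,v1,u2,v2,z):
    a=world(f,u1,v1,z);b=world(f,u2,v2,z);print('bar mid',((a+b)/2).round(4),'len',np.linalg.norm(a-b).round(4),'yaw',(np.degrees(np.arctan2(a[1]-b[1],a[0]-b[0]))-90).round(2))
E
python3 -c "
from h import *
bar('w6',485-240,213,642-240,237,.242)
for c in ((489,125),(640,125),(642,240),(489,240)): print(world('w6',c[0]-240,c[1],.076).round(4))"
python3 -m crank '[{"jaw":0,"x":0,"y":0,"z":0,"ax":0,"ay":0,"az":-0.3},{"jaw":0,"x":0,"y":0,"z":0,"ax":0,"ay":0,"az":-0.6},{"jaw":0,"x":0,"y":0,"z":0,"ax":0,"ay":0,"az":-0.9},{"jaw":0,"x":0,"y":0,"z":0,"ax":0,"ay":0,"az":-1},{"jaw":0,"x":0,"y":0,"z":0,"ax":0,"ay":0,"az":-1},{"jaw":0,"x":0,"y":0,"z":0,"ax":0,"ay":0,"az":-1},{"jaw":0,"x":0,"y":0,"z":0,"ax":0,"ay":0,"az":-1},{"jaw":0,"x":0,"y":0,"z":0,"ax":0,"ay":0,"az":-1},{"jaw":0,"x":0,"y":0,"z":0,"ax":0,"ay":0,"az":-1},{"jaw":0,"x":0,"y":0,"z":0,"ax":0,"ay":0,"az":-0.7},{"jaw":0,"x":0,"y":0,"z":0,"ax":0,"ay":0,"az":-0.3},{"jaw":0,"x":0,"y":0,"z":0,"ax":0,"ay":0,"az":0}]'
python3 -m crank '[{"jaw":0,"x":0,"y":0,"z":0,"ax":0,"ay":0,"az":0},{"jaw":0,"x":0,"y":0,"z":0,"ax":0,"ay":0,"az":0},{"jaw":0,"x":0,"y":0,"z":0,"ax":0,"ay":0,"az":0},{"jaw":0,"x":0,"y":0,"z":0,"ax":0,"ay":0,"az":0},{"jaw":0,"x":0,"y":0,"z":0,"ax":0,"ay":0,"az":0},{"jaw":0,"x":0,"y":0,"z":0,"ax":0,"ay":0,"az":0},{"jaw":0,"x":0,"y":0,"z":0,"ax":0,"ay":0,"az":0},{"jaw":0,"x":0,"y":0,"z":0,"ax":0,"ay":0,"az":0}]'
python3 -c "
from h import *
snap('wrist','w7')"
```

```text
bar mid [0.6209 0.2489 0.242 ] len 0.0911 yaw 12.69
[0.6457 0.3341 0.076 ]
[0.6974 0.2037 0.076 ]
[0.5968 0.1558 0.076 ]
[0.5404 0.2982 0.076 ]
t: 22.52
eef_pos: [0.6098, 0.2446, 0.3273]
tool_rot: [0.0, 0.965, 0.263, 0.0]
contact_force: [-0.0, -0.7, -3.2]
gripper_width: 0.177
t: 23.52
eef_pos: [0.6097, 0.2446, 0.3273]
tool_rot: [0.0, 0.965, 0.263, 0.0]
contact_force: [-0.5, 0.0, -2.4]
gripper_width: 0.175
```

View pics/w7.png

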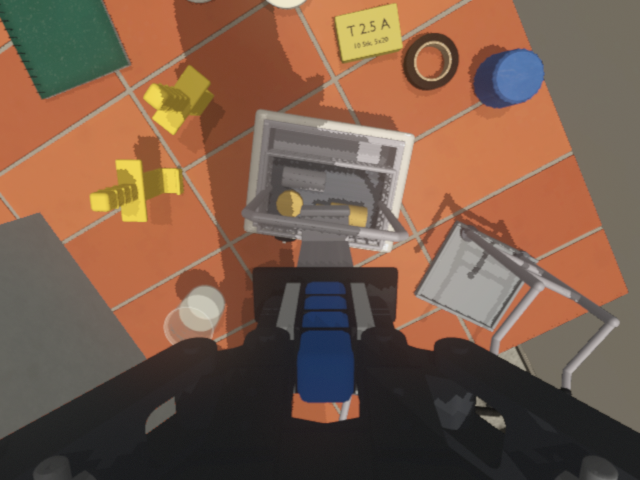

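The bar now runs from (246,213) to (405,236), parallel to the bath rim from (262,113) to (412,136). The yaw is corrected. Checking the centre before lowering.

```bash
python3 -c "
from h import *
bar('w7',246,213,405,236,.242)
c=[world('w7',u,v,.076) for u,v in ((259,112),(414,135),(390,251),(246,231))]; print(np.mean(c,0),[x.round(3).tolist() for x in c])
c=[world('w7',u,v) for u,v in ((270,123),(403,143))]; print(c)
P,p=cloud('w7'); m=abs(P[...,2]-.076)<.004; m[260:]=0; q=P[m]
print('rim',cv2.minAreaRect((q[:,:2]*1000).astype(np.float32)))
go(.6096,.2443,.242-.0155,30.4)"
```

```text
bar mid [0.6209 0.2495 0.242 ] len 0.0921 yaw 21.97
[0.620666   0.24729567 0.076     ] [[0.646, 0.336, 0.076], [0.702, 0.201, 0.076], [0.595, 0.159, 0.076], [0.54, 0.294, 0.076]]
[array([0.64298238, 0.32240082, 0.07537547]), array([0.66918121, 0.27862925, 0.46952122])]
rim ((621.9801025390625, 269.3299255371094), (220.5513916015625, 633.0842895507812), 39.610774993896484)
t 23.57 pos [0.6098 0.2446 0.3273] yaw 30.51 shift [ -0.3   0.2 100.8] az 0.11 F [ 0.21 -0.22 -2.17] w 0.176 tilt 0.0
```

Centred within 2 mm. Lowering.

```bash
python3 -m crank '[{"jaw":0,"x":0,"y":0,"z":2,"ax":0,"ay":0,"az":0},{"jaw":0,"x":0,"y":0,"z":4,"ax":0,"ay":0,"az":0},{"jaw":0,"x":0,"y":0,"z":6,"ax":0,"ay":0,"az":0},{"jaw":0,"x":0,"y":0,"z":6,"ax":0,"ay":0,"az":0},{"jaw":0,"x":0,"y":0,"z":6,"ax":0,"ay":0,"az":0},{"jaw":0,"x":0,"y":0,"z":6,"ax":0,"ay":0,"az":0},{"jaw":0,"x":0,"y":0,"z":6,"ax":0,"ay":0,"az":0},{"jaw":0,"x":0,"y":0,"z":6,"ax":0,"ay":0,"az":0},{"jaw":0,"x":0,"y":0,"z":6,"ax":0,"ay":0,"az":0},{"jaw":0,"x":0,"y":0,"z":6,"ax":0,"ay":0,"az":0},{"jaw":0,"x":0,"y":0,"z":6,"ax":0,"ay":0,"az":0},{"jaw":0,"x":0,"y":0,"z":6,"ax":0,"ay":0,"az":0}]'
python3 -m crank '[{"jaw":0,"x":0,"y":0,"z":6,"ax":0,"ay":0,"az":0},{"jaw":0,"x":0,"y":0,"z":6,"ax":0,"ay":0,"az":0},{"jaw":0,"x":0,"y":0,"z":5,"ax":0,"ay":0,"az":0},{"jaw":0,"x":0,"y":0,"z":4,"ax":0,"ay":0,"az":0},{"jaw":0,"x":0,"y":0,"z":3,"ax":0,"ay":0,"az":0},{"jaw":0,"x":0,"y":0,"z":2,"ax":0,"ay":0,"az":0},{"jaw":0,"x":0,"y":0,"z":2,"ax":0,"ay":0,"az":0},{"jaw":0,"x":0,"y":0,"z":2,"ax":0,"ay":0,"az":0},{"jaw":0,"x":0,"y":0,"z":2,"ax":0,"ay":0,"az":0},{"jaw":0,"x":0,"y":0,"z":2,"ax":0,"ay":0,"az":0},{"jaw":0,"x":0,"y":0,"z":2,"ax":0,"ay":0,"az":0},{"jaw":0,"x":0,"y":0,"z":0,"ax":0,"ay":0,"az":0}]'
python3 -m crank '[{"jaw":0,"x":0,"y":0,"z":2,"ax":0,"ay":0,"az":0},{"jaw":0,"x":0,"y":0,"z":2,"ax":0,"ay":0,"az":0},{"jaw":0,"x":0,"y":0,"z":0,"ax":0,"ay":0,"az":0},{"jaw":0,"x":0,"y":0,"z":0,"ax":0,"ay":0,"az":0},{"jaw":0,"x":0,"y":0,"z":0,"ax":0,"ay":0,"az":0}]'
python3 -c "
from h import *
go(.6096,.2443,.242-.0155,30.4)
snap('wrist','w8');snap('scene','s8')
a=cv2.imread('pics/s8.png');b=cv2.imread('pics/w8.png')
cv2.imwrite('pics/c8.png',np.hstack([cv2.resize(a[130:370,230:390],(320,480)),b[:,80:560]]))"
```

```text
t: 25.08
eef_pos: [0.6097, 0.2446, 0.2609]
tool_rot: [0.0, 0.965, 0.263, -0.0]
contact_force: [-0.4, 0.1, -3.0]
gripper_width: 0.174
t: 26.58
eef_pos: [0.6098, 0.2446, 0.2254]
tool_rot: [-0.0, 0.965, 0.263, 0.0]
contact_force: [0.3, 0.2, -0.3]
gripper_width: 0.175
t: 27.2
eef_pos: [0.6098, 0.2446, 0.2214]
tool_rot: [-0.0, 0.965, 0.263, 0.0]
contact_force: [-0.4, -0.3, -0.5]
gripper_width: 0.176
t 27.2 pos [0.6098 0.2446 0.2214] yaw 30.52 shift [-0.3  0.2 -5.1] az 0.12 F [-0.37 -0.29 -0.5 ] w 0.176 tilt 0.01
```

View pics/c8.png

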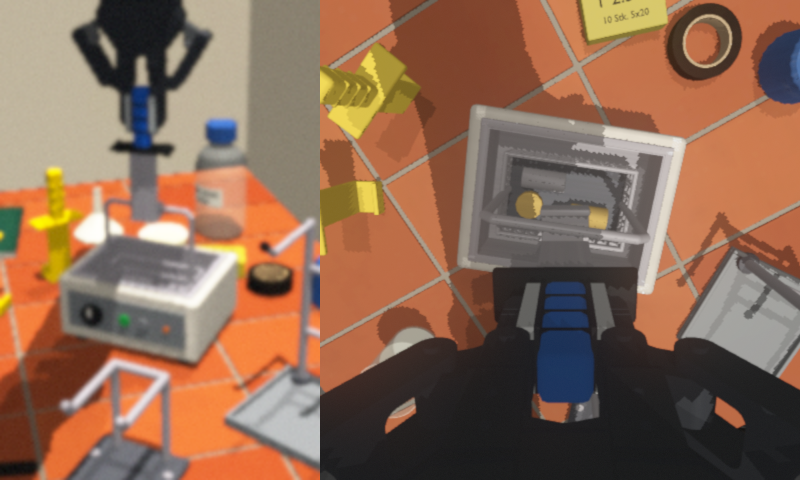

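The basket stands on the tank floor, parallel to the tank, and its load is off the hook. Lower 11 mm more to clear the lip, then withdraw.

```bash
python3 -m crank '[{"jaw":0,"x":0,"y":0,"z":3,"ax":0,"ay":0,"az":0},{"jaw":0,"x":0,"y":0,"z":3,"ax":0,"ay":0,"az":0},{"jaw":0,"x":0,"y":0,"z":3,"ax":0,"ay":0,"az":0},{"jaw":0,"x":0,"y":0,"z":3,"ax":0,"ay":0,"az":0},{"jaw":0,"x":0,"y":0,"z":0,"ax":0,"ay":0,"az":0}]'
python3 -m crank '[{"jaw":0,"x":-3,"y":0,"z":0,"ax":0,"ay":0,"az":0},{"jaw":0,"x":-5,"y":0,"z":0,"ax":0,"ay":0,"az":0},{"jaw":0,"x":-6,"y":0,"z":0,"ax":0,"ay":0,"az":0},{"jaw":0,"x":-6,"y":0,"z":0,"ax":0,"ay":0,"az":0},{"jaw":0,"x":-6,"y":0,"z":0,"ax":0,"ay":0,"az":0},{"jaw":0,"x":-6,"y":0,"z":0,"ax":0,"ay":0,"az":0},{"jaw":0,"x":-6,"y":0,"z":0,"ax":0,"ay":0,"az":0},{"jaw":0,"x":-6,"y":0,"z":0,"ax":0,"ay":0,"az":0},{"jaw":0,"x":-6,"y":0,"z":0,"ax":0,"ay":0,"az":0},{"jaw":0,"x":-4,"y":0,"z":0,"ax":0,"ay":0,"az":0},{"jaw":0,"x":0,"y":0,"z":0,"ax":0,"ay":0,"az":0}]'
python3 -c "
from h import *
snap('wrist','w9')
go(.427,.0835,.2377,19)"
```

```text
t: 27.92
eef_pos: [0.6096, 0.2445, 0.2089]
tool_rot: [0.0, 0.965, 0.263, -0.0]
contact_force: [-0.3, 0.8, -1.4]
gripper_width: 0.176
t: 29.3
eef_pos: [0.5631, 0.217, 0.2093]
tool_rot: [0.0, 0.965, 0.263, 0.0]
contact_force: [-0.3, -0.4, -1.4]
gripper_width: 0.175
t 29.35 pos [0.5633 0.2172 0.2094] yaw 30.51 shift [-185.3   46.   -28.3] az 11.51 F [-0.52  0.86  0.08] w 0.172 tilt 0.01
```

View pics/w9.png

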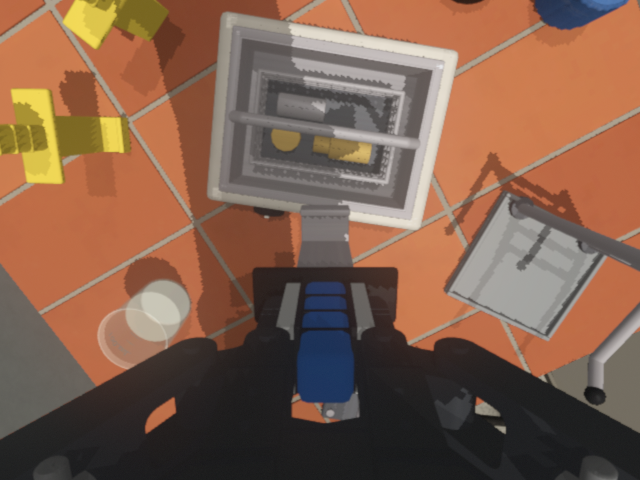

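The hook is free and the basket stands squarely in the tank, bar from (232,117) to (418,143). Returning to the rest at the exact original grasp pose. My 12 views are used up, so the remaining checks are numeric.

```bash
python3 -m crank '[{"jaw":0,"x":0,"y":0,"z":-10,"ax":0,"ay":0,"az":0},{"jaw":0,"x":0,"y":0,"z":-12,"ax":0,"ay":0,"az":0},{"jaw":0,"x":-8,"y":2,"z":-8,"ax":0,"ay":0,"az":0},{"jaw":0,"x":-16,"y":4,"z":0,"ax":0,"ay":0,"az":0},{"jaw":0,"x":-20,"y":5,"z":0,"ax":0,"ay":0,"az":0},{"jaw":0,"x":-20,"y":5,"z":0,"ax":0,"ay":0,"az":0},{"jaw":0,"x":-20,"y":5,"z":0,"ax":0,"ay":0,"az":0},{"jaw":0,"x":-20,"y":5,"z":0,"ax":0,"ay":0,"az":0},{"jaw":0,"x":-20,"y":5,"z":0,"ax":0,"ay":0,"az":0},{"jaw":0,"x":-20,"y":5,"z":0,"ax":0,"ay":0,"az":0},{"jaw":0,"x":-20,"y":5,"z":0,"ax":0,"ay":0,"az":0},{"jaw":0,"x":-15,"y":4,"z":0,"ax":0,"ay":0,"az":0}]'
python3 -m crank '[{"jaw":0,"x":-6,"y":1,"z":0,"ax":0,"ay":0,"az":0},{"jaw":0,"x":0,"y":0,"z":0,"ax":0,"ay":0,"az":4},{"jaw":0,"x":0,"y":0,"z":0,"ax":0,"ay":0,"az":4},{"jaw":0,"x":0,"y":0,"z":0,"ax":0,"ay":0,"az":3.5},{"jaw":0,"x":0,"y":0,"z":0,"ax":0,"ay":0,"az":0},{"jaw":0,"x":0,"y":0,"z":0,"ax":0,"ay":0,"az":0}]'
python3 -c "
from h import *
go(.4275,.0841,.1105,19)
snap('wrist','w10');snap('scene','s10')
P,p=cloud('w10');pi=p.astype(int)
# lip of the hook & collar edge
for v in range(200,226,2): print(v,world('w10',326,v).round(4))
S,s=cloud('s10');si=s.astype(int)
m=(si[...,2]>si[...,0]+60)&(abs(S[...,0]-.43)<.05)&(abs(S[...,1]-.085)<.05)&(S[...,2]>.18); q=S[m]; print('handle',len(q),np.percentile(q,[2,50,98],axis=0).round(4).tolist())
"
```

```text
t: 30.85
eef_pos: [0.4308, 0.0864, 0.2393]
tool_rot: [0.0, 0.965, 0.263, -0.0]
contact_force: [0.7, 0.8, -1.6]
gripper_width: 0.176
t: 31.6
eef_pos: [0.4273, 0.0838, 0.2393]
tool_rot: [-0.0, 0.986, 0.166, 0.0]
contact_force: [-1.0, -0.1, -0.5]
gripper_width: 0.176
t 31.6 pos [0.4273 0.0838 0.2393] yaw 19.1 shift [  0.2  -0.2 128.8] az 0.1 F [-0.98 -0.09 -0.54] w 0.176 tilt 0.02
200 [0.4274 0.0822 0.0076]
202 [0.4257 0.0817 0.0082]
204 [0.4237 0.081  0.0072]
206 [0.449  0.0901 0.151 ]
208 [0.4489 0.0901 0.1561]
210 [0.4485 0.09   0.1596]
212 [0.4472 0.0895 0.1586]
214 [0.4462 0.0892 0.1589]
216 [0.443  0.0881 0.1492]
218 [0.4423 0.0878 0.1507]
220 [0.4409 0.0873 0.1498]
222 [0.4398 0.0869 0.1497]
224 [0.4384 0.0865 0.1489]
handle 355 [[0.4157, 0.0728, 0.2277], [0.4183, 0.0794, 0.2557], [0.4255, 0.087, 0.2823]]
```

The hook hasn't slipped in the jaws: its lip sits in the same pixel row and at the same height offset as before. Lowering.

```bash
python3 -m crank '[{"jaw":0,"x":0,"y":0,"z":6,"ax":0,"ay":0,"az":0},{"jaw":0,"x":0,"y":0,"z":12,"ax":0,"ay":0,"az":0},{"jaw":0,"x":0,"y":0,"z":14,"ax":0,"ay":0,"az":0},{"jaw":0,"x":0,"y":0,"z":14,"ax":0,"ay":0,"az":0},{"jaw":0,"x":0,"y":0,"z":14,"ax":0,"ay":0,"az":0},{"jaw":0,"x":0,"y":0,"z":14,"ax":0,"ay":0,"az":0},{"jaw":0,"x":0,"y":0,"z":14,"ax":0,"ay":0,"az":0},{"jaw":0,"x":0,"y":0,"z":14,"ax":0,"ay":0,"az":0},{"jaw":0,"x":0,"y":0,"z":12,"ax":0,"ay":0,"az":0},{"jaw":0,"x":0,"y":0,"z":6,"ax":0,"ay":0,"az":0},{"jaw":0,"x":0,"y":0,"z":3,"ax":0,"ay":0,"az":0},{"jaw":0,"x":0,"y":0,"z":0,"ax":0,"ay":0,"az":0}]'
python3 -m crank '[{"jaw":0,"x":0,"y":0,"z":2,"ax":0,"ay":0,"az":0},{"jaw":0,"x":0,"y":0,"z":2,"ax":0,"ay":0,"az":0},{"jaw":0,"x":0,"y":0,"z":1,"ax":0,"ay":0,"az":0},{"jaw":0,"x":0,"y":0,"z":0,"ax":0,"ay":0,"az":0},{"jaw":0,"x":0,"y":0,"z":0,"ax":0,"ay":0,"az":0}]'
```

```text
t: 33.2
eef_pos: [0.4273, 0.0837, 0.1164]
tool_rot: [0.0, 0.986, 0.165, 0.0]
contact_force: [0.6, 0.0, -1.8]
gripper_width: 0.172
t: 33.83
eef_pos: [0.4273, 0.0836, 0.1113]
tool_rot: [0.0, 0.986, 0.165, 0.0]
contact_force: [0.9, 0.0, -1.2]
gripper_width: 0.177
```

```bash
python3 -m crank '[{"jaw":0,"x":0,"y":0,"z":1,"ax":0,"ay":0,"az":0},{"jaw":0,"x":0,"y":0,"z":0,"ax":0,"ay":0,"az":0},{"jaw":0,"x":0,"y":0,"z":0,"ax":0,"ay":0,"az":0}]'
python3 -m crank '[{"jaw":0,"x":0,"y":0,"z":0.5,"ax":0,"ay":0,"az":0},{"jaw":0,"x":0,"y":0,"z":0,"ax":0,"ay":0,"az":0},{"jaw":0,"x":0,"y":0,"z":0,"ax":0,"ay":0,"az":0}]'
```

```text
t: 34.2
eef_pos: [0.4273, 0.0836, 0.1105]
tool_rot: [0.0, 0.986, 0.165, 0.0]
contact_force: [-1.0, -0.3, 3.2]
gripper_width: 0.176
t: 34.58
eef_pos: [0.4274, 0.0837, 0.1104]
tool_rot: [0.0, 0.986, 0.165, 0.0]
contact_force: [-2.8, -1.3, 9.8]
gripper_width: 0.178
```

The collar is seated on the rails (upward reaction, about 10 N). Releasing and backing up.

```bash
python3 -m crank '[{"jaw":30,"x":0,"y":0,"z":0,"ax":0,"ay":0,"az":0},{"jaw":30,"x":0,"y":0,"z":0,"ax":0,"ay":0,"az":0},{"jaw":60,"x":0,"y":0,"z":0,"ax":0,"ay":0,"az":0},{"jaw":100,"x":0,"y":0,"z":0,"ax":0,"ay":0,"az":0},{"jaw":100,"x":0,"y":0,"z":0,"ax":0,"ay":0,"az":0},{"jaw":100,"x":0,"y":0,"z":0,"ax":0,"ay":0,"az":0},{"jaw":100,"x":0,"y":0,"z":0,"ax":0,"ay":0,"az":0},{"jaw":100,"x":0,"y":0,"z":0,"ax":0,"ay":0,"az":0}]'
python3 -m crank '[{"jaw":100,"x":0,"y":0,"z":-8,"ax":0,"ay":0,"az":0},{"jaw":100,"x":0,"y":0,"z":-20,"ax":0,"ay":0,"az":0},{"jaw":100,"x":0,"y":0,"z":-25,"ax":0,"ay":0,"az":0},{"jaw":100,"x":0,"y":0,"z":-25,"ax":0,"ay":0,"az":0},{"jaw":100,"x":0,"y":0,"z":-25,"ax":0,"ay":0,"az":0},{"jaw":100,"x":0,"y":0,"z":-20,"ax":0,"ay":0,"az":0},{"jaw":100,"x":0,"y":20,"z":0,"ax":0,"ay":0,"az":0},{"jaw":100,"x":0,"y":25,"z":0,"ax":0,"ay":0,"az":0},{"jaw":100,"x":0,"y":25,"z":0,"ax":0,"ay":0,"az":0},{"jaw":100,"x":0,"y":0,"z":0,"ax":0,"ay":0,"az":0},{"jaw":100,"x":0,"y":0,"z":0,"ax":0,"ay":0,"az":0}]'
python3 - <<'E'
from h import *
st(); snap('wrist','w11');snap('scene','s11');snap('top','t11')
for f,lo in(('w11',0),('s11',0)):
    P,p=cloud(f);pi=p.astype(int)
    b=(pi[...,2]>pi[...,0]+60)&(abs(P[...,0]-.43)<.04)&(abs(P[...,1]-.085)<.04)
    m=b&(abs(P[...,2]-.155)<.004); print(f,'top face',m.sum(),P[m].mean(0).round(4),'rng',np.percentile(P[b],[2,98],axis=0).round(3).tolist())
    k=(p.max(-1)<45)&(abs(P[...,2]-.097)<.006)&(abs(P[...,0]-.43)<.05)&(abs(P[...,1]-.085)<.05)
    if k.sum()>20: print('collar',k.sum(),P[k].mean(0).round(4),cv2.minAreaRect((P[k][:,:2]*1000).astype(np.float32)),np.percentile(P[k][:,2],[5,95]))
# handle tilt in scene vs start; basket in top
S,s=cloud('t11')
m=np.zeros(S.shape[:2],bool);m[165:280,230:365]=1
for lo,hi,n in((.055,.07,'rim wire'),(.13,.16,'bar')):
    k=m&(S[...,2]>lo)&(S[...,2]<hi)&(np.hypot(S[...,0]-.619,S[...,1]-.248)<.062);q=S[k]
    print(n,k.sum(),q.mean(0).round(4),cv2.minAreaRect((q[:,:2]*1000).astype(np.float32)),np.percentile(q[:,2],[5,50,95]))
# bystander change
A=cv2.imread('pics/top0.png');B=cv2.imread('pics/t11.png');d=np.abs(A.astype(int)-B).max(-1)
for n,(u,v) in dict(beaker=(270,345),tape=(316,137),box=(278,143),knob=(358,123)).items(): print(n,d[v-22:v+22,u-22:u+22].mean().round(1))
E
```

```text
t: 35.58
eef_pos: [0.4272, 0.0836, 0.1098]
tool_rot: [0.0, 0.986, 0.165, -0.0]
contact_force: [0.9, 0.1, -0.2]
gripper_width: 1.0
t: 36.95
eef_pos: [0.4498, 0.0182, 0.2331]
tool_rot: [-0.0, 0.986, 0.165, 0.0]
contact_force: [0.1, 0.7, 0.3]
gripper_width: 1.0
36.95 [0.4498 0.0182 0.2331] [[0.945, 0.326, 0.0], [0.326, -0.945, 0.0], [0.0, -0.0, -1.0]] [0.07 0.67 0.32] 1.000209712179229
w11 top face 416 [0.4284 0.0835 0.1545] rng [[0.422, 0.078, 0.153], [0.434, 0.09, 0.156]]
s11 top face 67 [0.4242 0.0801 0.1529] rng [[0.417, 0.072, 0.099], [0.431, 0.087, 0.154]]
collar 215 [0.422  0.0783 0.0954] ((423.7790222167969, 80.23491668701172), (22.026771545410156, 55.155372619628906), 19.130949020385742) [0.09411705 0.09658905]
rim wire 449 [0.6207 0.2507 0.0634] ((621.7442626953125, 248.5816192626953), (117.86091613769531, 115.81676483154297), 74.77147674560547) [0.05925142 0.06348709 0.06724408]
bar 242 [0.6176 0.2489 0.142 ] ((617.841552734375, 248.8496551513672), (6.052109241485596, 98.92215728759766), 22.11667251586914) [0.13762943 0.14223909 0.14498888]
beaker 11.4
tape 10.6
box 10.9
knob 11.5
```

All the checks agree, so I'm handing in.

```bash
python3 -c "
from h import *
st(); print(ticket.hand_in())"
```

```text
37.1 [0.4498 0.0184 0.233 ] [[0.945, 0.327, 0.0], [0.327, -0.945, 0.0], [0.0, -0.0, -1.0]] [0.14 0.44 0.63] 0.9991712748966327
the job is handed in; nothing more can be done
None
```

I took the blue hook off its rest, lifted the basket off the stand's arms, lowered it into the tank, freed the hook and hung it back. The job was handed in at t ≈ 37 s; the simulator gives no verdict.

**Last checks:**
- **Basket:** The bar's middle is at (0.618, 0.249), within about 2 mm of the tank centre. The bar's top is at 0.142 m, where it should be with the basket standing on the floor. The bar's yaw of 22° matches the bath's.
- **Hook:** The handle's top face is at z 0.1545, the same as before I picked it up, at (0.428, 0.0835). The collar lies level across the rails at yaw 19°. The gripper is open and about 65 mm to the side, 78 mm above the top of the handle.
- **Bystanders:** A before-and-after comparison of the top pictures shows no sign that any moved. The difference was an even 11 grey levels on all four, with no background patch to compare it with.

**What went wrong or disagreed:**
- My first two move calls were refused because rows left out some keys. The arm didn't move.
- The basket lagged the hook by about 9° in yaw when I turned it over the bath. I corrected this before lowering.
- The scene camera put the handle about 5 mm from where the wrist camera did, probably because it sees the handle's side. Both are within tolerance.

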